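Zero the kitchen scale and try its spring

TASK

The dial of the kitchen scale is still turned to the tare of a bowl that has been taken off. With a fingertip, gently push the peg on the dial's rim round until the zero mark stands under the resting pointer again; then try the spring: press the empty pan down until the pointer reaches the one-kilogram mark (the broad bar opposite zero), without running far past it, keep it there for a moment, and let the pan come all the way up so that the pointer is back on zero. Only touch, push and press: nothing is lifted or shifted, and the other things stay where they stand.

Things in the scene. Friction and masses are not known exactly. Their poses are not given: they have to be found in the camera images.
- scale: loose spring kitchen scale on four rubber feet, 1.8 kg: white wedge housing 265 (x) by 160 (y) by 84 high; origin on the worktop under its centre, -x the front (towards the robot), +y left, z up. The front half slopes at 28 degrees from 22 high at x -135 to 84 at x -18 and bears the round dial; a column behind it at (55, 0) bears the steel pan
- dial_centre (a point): centre of the dial, on its axis, 8.5 above the slope at the level of lens and bezel top; at (-82, 0, 61) in the scale's frame. The dial's outer diameter is 121; its axis is square to the 28-degree slope
- dial (a joint): turn of the whole dial (face, marks, lens, bezel, peg), rad: 0 when the zero mark is at the top of the slope, where the pointer rests; positive clockwise seen from above. Starts at 0.35 to 0.85 (peg too far to the left), turns from -0.5 to 1.2 and stays where it is left; the peg yields to about 1 N
- peg_top (a point): centre of the top of the black finger peg on the dial's rim, 58 from the axis and 2.54 rad clockwise round the dial from zero; the peg is 10 to 13 thick, square to the face, 25 above the bezel, on a foot 20 across and 1 high. At dial 0 it stands a little right of the bottom of the slope, its top 60 above the worktop
- zero_mark (a point): zero mark: the long thin bar on the dial face with a small ring inside it, opposite the broad bar; the point lies 44 from the axis, on the pointer's circle, and turns with the dial
- kilo_mark (a point): one-kilogram mark: the broad black bar (5 by 16) opposite zero, 0.6 rad clockwise of the peg; the point lies 44 from the axis, on the pointer's circle, and turns with the dial. The dial's other bars are 50 g apart, with middle-long ones each 100 g and long thin ones at 500 g and 1500 g
- pointer_tip (a point): end of the black pointer under the clear lens (44 from the axis). With nothing on the pan it points straight up the slope; it turns clockwise 0.1745 rad a millimetre of pan travel, half a turn a kilogram
- pan_top (a point): centre of the flat top of the round steel pan (diameter 148, rolled edge 2 high), 130 above the worktop when unloaded; it moves straight down, staying level wherever it is pressed
- pan (a joint): how far the pan is pressed down, m: 0 unloaded, 0.018 at one kilogram (about 10 N), stop at 0.036; the spring brings it back up when released (545 N/m, 0.25 N preload)
- bowl: steel mixing bowl, diameter 218, 86 high, to the right of the scale; origin under its centre
- salt: glass shaker with a grey cap, diameter 44, 109 high, close to the left of the pan; origin under its centre
- spoon: steel spoon 188 long, lying close to the right of the scale; origin under its centre
- dip_bowl: grey-blue dip bowl, diameter 82, 34 high, left of the front of the scale; origin under its centre
- tin: food tin, diameter 75, 110 high, left or right of the scale, level with the pan; origin under its centre
- mug: cream dotted mug with a handle, 92 by 127, 93 high, at the left; origin under its centre
- spice: spice jar with a red cap, diameter 45, 106 high, on the other side from the tin; origin under its centre
Not all that is in view belongs to the job. What is shaped like the tin but green is not meant.

How it is judged (in metres and radians):
On the way, in this order (a step that is already met when the one before it is completed fails the run):
1. the pan is free and the zero mark stands under the pointer (distance between pointer_tip and zero_mark below 0.005 m and value of joint pan below 0.0008 m), for 0.3 s.
2. the pan is pressed so that the pointer stands on the one-kilogram mark (distance between pointer_tip and kilo_mark below 0.012 m and contact force between the fingers and pan above 4 N), for 0.4 s.
At the end, for the whole second after the job is handed in: dial zeroed first (within 5 mm), then pan pressed with the pointer within 12 mm (80 g) of the one-kilogram mark for 0.4 s; at the end the pan is up (0.8 mm), the pointer within 6 mm of zero, scale and other things within 25 mm of where they stood, upright (distance between pointer_tip and zero_mark below 0.006 m and value of joint pan below 0.0008 m and distance of each of scale, bowl, salt, spoon, dip_bowl, tin, mug, spice from where it was at the start of the episode below 0.025 m and angle between scale's own z axis and vertical below 0.05 rad and angle between each of salt, spice, tin's own z axis and vertical below 0.2 rad); the robot touches nothing.
It fails at once if the pan is run far past the mark (over 1.4 kg) (value of joint pan above 0.0252 m).
It fails at once if the scale is lifted or tipped (height (world z) of scale above 0.008 m or angle between scale's own z axis and vertical above 0.1 rad).
It fails at once if another thing is lifted (height (world z) of any of bowl, salt, spoon, dip_bowl, tin, mug, spice above 0.02 m).
It fails at once if the peg is pinched or the dial pressed hard (over 20 N) (contact force between the fingers and dial above 20 N).
It also fails if it takes over 58 s, if anything falls off the work surface, if the arm or the gripper's body presses on something with over 40 N, if the wrist force passes 120 N, or if a joint passes its speed limit or range.

ROBOT

A 6-joint arm with a two-finger parallel gripper is mounted at the origin on a cart in front of the work surface, level with it; the furniture and walls round the work are solid. World frame = base frame: x ahead of the robot, y to its left, z up, the work surface at z = 0. Lengths are in m, angles in degrees, forces in N, time in s.
With the tool pointing down it reaches from about 0.375 to 0.75 m from the base axis. Payload 9 kg.
Tool frame: the origin (TCP) lies where the fingers leave the gripper's body, on its centre line; the fingertips stand 73 mm ahead of it and the grasp point (between the pads) lies 54 mm ahead of it (robot.tip_reach is the distance from the TCP to the fingertips, in m); z points along the fingers, y is the line along which they close (so a half turn about z gives the same grasp; the last joint's range is limited). The gripper opens to 85 mm and grips with 20 to 120 N. Pads are 22 mm wide; open, the fingers measure 114 mm over their backs; the gripper's body (76 mm by 85 mm) begins 54 mm behind the grasp point. The pads swing forward as they close: fully open they stand 13 mm farther back than shut.
Start: joints at [55.365, 5.964, 5.575, 89.605, 0, 77.527], TCP at [0.226, 0.556, 0.304] pointing down, gripper open.
Joint ranges: [-171.21, 171.21], [-48.23, 106.86], [-62.78, 66.21], [-105.2, 120.99], [-86.42, 89.51], [-180, 180]. Speed limits (degrees/s): [127.2, 127.2, 147.25, 180, 180, 180].

INTERFACE

Orientations are given as [roll, pitch, yaw] about the fixed x, y, z axes, in that order (R = Rz(yaw) Ry(pitch) Rx(roll)).
In Python, from plant import robot gives the robot as it stands. Calls block until the motion is done:
- robot.move_pose(position, orientation): joint-space move of the TCP to a pose.
- robot.line_to(position, vel=0.15, rotation=None, guard=None): straight line of the TCP; rotation=None keeps the orientation; vel is the mean speed in m/s. With guard (N) it stops when the force on the tool has changed by that much, and returns True; else False.
- robot.goto_joints(angles): joint-space move.
- robot.set_gripper(opening): finger opening in m; the grip force is fixed at half the most; returns when the fingers have stopped.
- robot.pause(seconds).
- robot.ik(position, orientation): joint angles nearest the present ones, or None.
- robot.observe(): the state.
- robot.grab_frame(name): name is "side" or "top" or "wrist"; returns the picture (384x512x3 uint8, blue, green, red); there is no depth.
- robot.get_calibration(name): a dict with "vertical_fov" (degrees; the focal length in pixels is half the picture's height over the tangent of half this angle, whatever the lens; pixels are square), "cx", "cy" (the principal point, pixels), "k1" (the pictures are not rectified: a ray, as slopes to the right and down, at radius r is drawn at 1 + k1 r^2 times it, then the intrinsics apply), "rvec" (rotation vector, rad) and "tvec" (3), from world to camera coordinates, as OpenCV has them. Camera axes: x right, y down, z forward; pixel columns grow to the right and rows downward; lengths in m; the calibration is good to about 2 mm. A picture is of the moment at which its call begins: read the wrist's pose just before it. get_calibration takes no time and is no camera call; for the wrist camera it gives the pose at the moment of the call.
A pose or a line that the arm cannot do raises robot.IKError and nothing moves.
- robot.job_done(): hands the job in; it is judged then, once.
The state is a dict: "time": time; "q": joint angles; "qvel": joint speeds; "joint_torque": joint torques, N m; "tool_pos": TCP position; "tcp_rot": TCP orientation; "ft_force": force on the tool from outside, world axes, zero at the start; "torque": the same for the moment, N m; "gripper_width": finger opening in m; "gripper_force": force on a finger pad.
Only numpy, scipy, OpenCV 4.12 (cv2) and the standard library are available. Lean on these libraries where they do the work, as an engineer would, in place of code of your own. Each camera call takes 0.05 s, during which the arm holds its last target. There are 200 camera calls.

## Working session

There is one attempt and no reset: what is moved stays moved. The work goes in short steps, each a Python script; the robot and the scene stay as the last script left them, time stands still between calls to the robot, and variables do not carry over. Pictures are saved under pics/ and viewed, at most 10 in all, crops included, and the job is handed in when it is done.

```bash
mkdir -p pics
cat > h.py <<'E'
import numpy as np, cv2
from plant import robot
def cam(n):
    c=robot.get_calibration(n); f=192/np.tan(np.radians(c["vertical_fov"])/2)
    R=cv2.Rodrigues(np.array(c["rvec"],float))[0]; return c,f,R,np.array(c["tvec"],float).ravel()
def ray(C,u,v):
    c,f,R,t=C; d=np.array([(u-c["cx"])/f,(v-c["cy"])/f]); s=d.copy()
    for _ in range(20): s=d/(1+c["k1"]*(s@s))
    w=R.T@np.array([s[0],s[1],1]); return -R.T@t, w/np.linalg.norm(w)
def proj(C,P):
    c,f,R,t=C; p=R@np.array(P)+t; s=p[:2]/p[2]; s=s*(1+c["k1"]*(s@s)); return s*f+[c["cx"],c["cy"]]
def plane(C,u,v,z):
    o,d=ray(C,u,v); return o+d*(z-o[2])/d[2]
def tri(*rs):
    A=sum(np.eye(3)-np.outer(d,d) for o,d in rs); b=sum((np.eye(3)-np.outer(d,d))@o for o,d in rs)
    return np.linalg.solve(A,b)
E
python3 - <<'E'
from h import *
a=[]
for n in("top","side"):
    im=robot.grab_frame(n); cv2.imwrite(f"pics/{n}0.png",im); C=cam(n); print(n,-C[2].T@C[3],C[0])
    a.append(im)
cv2.imwrite("pics/top0b.png",cv2.resize(a[0],(800,600),interpolation=cv2.INTER_CUBIC))
cv2.imwrite("pics/side0b.png",cv2.resize(a[1],(800,600),interpolation=cv2.INTER_CUBIC))
print(robot.observe())
E
```

```text
top [2.92870417e-01 1.34906939e-04 1.25980171e+00] {'vertical_fov': 53.04946213693383, 'cx': 259.504540655402, 'cy': 184.42984431771046, 'k1': -0.07968204410463384, 'rvec': array([ 2.2239143 , -1.99028835,  0.21522373]), 'tvec': array([-0.04125536,  0.54405645,  1.17267814])}
side [ 0.49823302 -1.01660599  0.75656219] {'vertical_fov': 57.20006096695319, 'cx': 256.51227490552947, 'cy': 191.8758962509944, 'k1': -0.027811812920420596, 'rvec': array([ 2.14566296, -0.07986557,  0.02466366]), 'tvec': array([-0.55505848,  0.10615019,  1.23885126])}
{'time': 0.1, 'q': array([ 5.53656651e+01,  5.99493115e+00,  5.53229939e+00,  8.96044773e+01,
       -5.44504093e-04,  7.75280488e+01]), 'qvel': array([ 0.04408754, -0.00174946,  0.06677612, -0.00644573,  0.01522233,
       -0.01755126]), 'joint_torque': array([ 4.85301192e-03, -5.58206069e+01,  5.04722428e+01,  1.29245035e-02,
       -3.40145461e-04, -1.48750746e-05]), 'tool_pos': array([0.2261986 , 0.55550341, 0.30321029]), 'tcp_rot': array([-1.79934357e+02, -1.39613357e-02,  1.57837609e+02]), 'ft_force': array([-0.23996052, -0.65408444, -0.00803124]), 'torque': array([ 0.0355558 , -0.02996004, -0.06373119]), 'gripper_force': 0.0, 'gripper_width': 0.08554367046877458}
```

View pics/top0b.png

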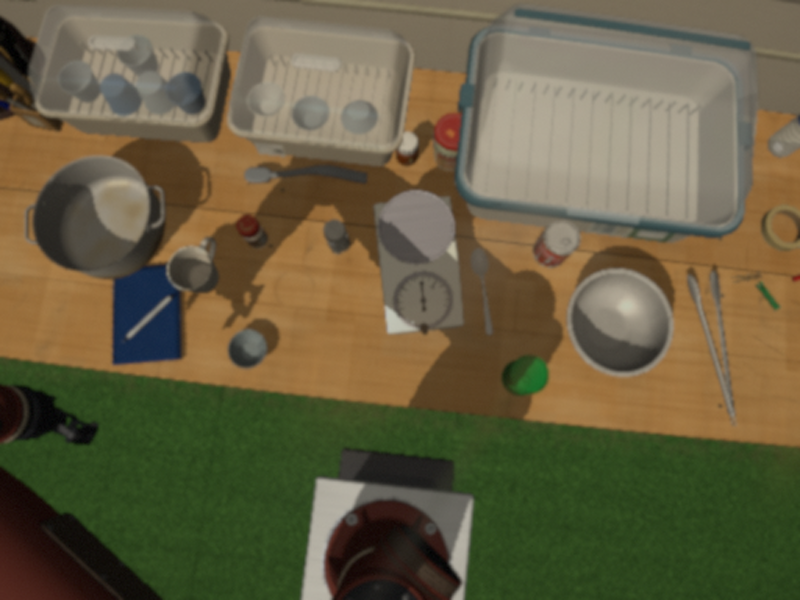

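View pics/side0b.png

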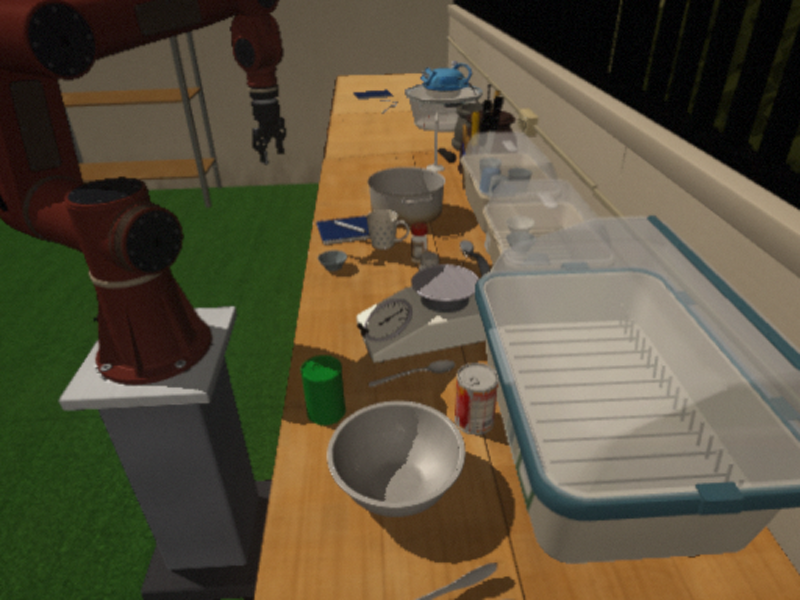

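The top view (800x600 scaling) shows the dial centre at about (423,300), the pan at (417,227), the peg at about (424,328), the salt at (335,236), the spoon at (482,290) and the tin at (557,243). The green tin lookalike at (525,375) is not the one meant. In the side view the dial is at (388,318) and the pan at (447,287).

Run:
```python
from h import *
T=cam("top");S=cam("side");k=.64
def r(C,u,v): return ray(C,u*k,v*k)
d=tri(r(T,423,300),r(S,388,318)); p=tri(r(T,417,227),r(S,447,287)); print("tri",d,p)
d=plane(T,423*k,300*k,.061);p=plane(T,417*k,227*k,.13);print(d,p)
v=(p-d)[:2];print(np.degrees(np.arctan2(v[1],v[0])),np.linalg.norm(v))
yaw=np.arctan2(v[1],v[0])
for n,uv,z in[("green",(525,375),.1),("salt",(334,228),.109),("tin",(557,240),.11),("bowl",(620,320),.086),("spoon",(482,262),.02)]: print(n,plane(T,uv[0]*k,uv[1]*k,z))
# wrist view pose: above dial, tool down
q=robot.ik([d[0]-.04,d[1],.33],[180,0,yaw*57.3+90]);print(q)
q=robot.ik([d[0]-.04,d[1],.33],[180,0,yaw*57.3-90]);print(q)
C=cam("wrist");o=robot.observe();print(-C[2].T@C[3]-o["tool_pos"],C[2][2],C[0]["vertical_fov"])
```

```text
tri [ 0.52585864 -0.01882556  0.06032496] [0.65989397 0.0091053  0.11645231]
[ 0.5239548  -0.01898726  0.061     ] [0.65451065 0.00895789 0.13      ]
12.081706939940513 0.1335131492894163
green [ 0.39200475 -0.22903474  0.1       ]
salt [0.64067549 0.17393516 0.109     ]
tin [ 0.6659386  -0.27260927  0.11      ]
bowl [ 0.52224604 -0.41484652  0.086     ]
spoon [ 0.62784143 -0.13620278  0.02      ]
[-17.76753776 -13.81551902 -10.65808996  93.15742906   0.
  60.14986534]
[ -17.76753776  -13.81551902  -10.65808996   93.15742906    0.
 -119.85013466]
[-0.06926472  0.02843944  0.07091761] [ 0.2674634  -0.11105303 -0.95714709] 63.98861472958174
```

```bash
cat >> h.py <<'E'
from scipy.spatial.transform import Rotation as Ro
class Sc:
    def __init__(s,dial,yaw):
        s.yaw=yaw; s.R=Ro.from_euler('z',yaw).as_matrix(); s.d=np.array(dial,float)
        t=np.radians(28); s.up=s.R@[np.cos(t),0,np.sin(t)]; s.n=s.R@[-np.sin(t),0,np.cos(t)]; s.left=s.R@[0,1,0.]
    def dialpt(s,a,r,h=0): # a clockwise from top
        return s.d+r*(np.cos(a)*s.up-np.sin(a)*s.left)+h*s.n
    def pt(s,x,y,z): # scale frame
        return s.d+s.R@(np.array([x,y,z])-[-.082,0,.061])
    def rpy(s,rot=0): # tool square to dial, tool x up-slope, turned clockwise by rot about the dial axis
        z=-s.n; x=np.cos(rot)*s.up-np.sin(rot)*s.left
        return Ro.from_matrix(np.column_stack([x,np.cross(z,x),z])).as_euler('xyz',degrees=True)
TR=robot.tip_reach
E
python3 - <<'E'
from h import *
s=Sc([.524,-.019,.061],np.radians(12)); print(TR)
for rot in(0,.6,-.6):
  for h in(.0,.1):
    print(rot,h,robot.ik(s.dialpt(np.pi,.058,h+TR+.005),s.rpy(rot)))
robot.set_gripper(0.)
p=s.dialpt(np.pi,.07,.1+TR); rpy=s.rpy()
robot.move_pose([.4,.15,.33],[180,0,12])
robot.move_pose(p,rpy)
C=cam("wrist"); im=robot.grab_frame("wrist"); o=robot.observe(); print(o["tool_pos"],p,o["time"],-C[2].T@C[3])
np.savez("w1.npz",im=im,o=ray(C,256,192)[0]); cv2.imwrite("pics/w1.png",cv2.resize(im,(800,600)))
import pickle; pickle.dump(C,open("w1.pkl","wb"))
E
```

```text
0.0726
0 0.0 None
0 0.1 None
0.6 0.0 None
0.6 0.1 None
-0.6 0.0 None
-0.6 0.1 NoneTraceback (most recent call last):
  File "<stdin>", line 9, in <module>
plant.IKError: the arm cannot take that pose within its joint ranges
```

Run:
```python
from h import *
s=Sc([.524,-.019,.061],np.radians(12)); rd=lambda q: None if q is None else np.round(q).tolist()
print(rd(robot.ik([.45,.1,.33],[180,0,12])),rd(robot.ik([.45,.1,.33],[180,0,192])))
for tilt in(0,10,20,28):
  for base in(0,90,180,270):
    for h in(0.012,.1):
      t=np.radians(tilt); z=s.R@[np.sin(t),0,-np.cos(t)]; x0=s.R@[np.cos(t),0,np.sin(t)]; y0=np.cross(z,x0); b=np.radians(base)
      x=np.cos(b)*x0+np.sin(b)*y0
      rpy=Ro.from_matrix(np.column_stack([x,np.cross(z,x),z])).as_euler('xyz',degrees=True)
      print(tilt,base,h,rd(robot.ik(s.dialpt(np.pi,.058,h)-z*TR,rpy)))
```

```text
[-4.0, -18.0, -14.0, 94.0, 0.0, 164.0] [-4.0, -18.0, -14.0, 94.0, 0.0, -16.0]
0 0 0.012 [-20.0, -14.0, -33.0, 71.0, 0.0, 148.0]
0 0 0.1 [-23.0, -25.0, -33.0, 81.0, 0.0, 145.0]
0 90 0.012 [-20.0, -14.0, -33.0, 71.0, 0.0, -122.0]
0 90 0.1 [-23.0, -25.0, -33.0, 81.0, 0.0, -125.0]
0 180 0.012 [-20.0, -14.0, -33.0, 71.0, 0.0, -32.0]
0 180 0.1 [-23.0, -25.0, -33.0, 81.0, 0.0, -35.0]
0 270 0.012 [-20.0, -14.0, -33.0, 71.0, 0.0, 58.0]
0 270 0.1 [-23.0, -25.0, -33.0, 81.0, 0.0, 55.0]
10 0 0.012 [-24.0, -29.0, -45.0, 65.0, 6.0, 145.0]
10 0 0.1 [-28.0, -39.0, -44.0, 78.0, 6.0, 141.0]
10 90 0.012 [-24.0, -29.0, -45.0, 65.0, 6.0, -125.0]
10 90 0.1 [-28.0, -39.0, -44.0, 78.0, 6.0, -129.0]
10 180 0.012 [-24.0, -29.0, -45.0, 65.0, 6.0, -35.0]
10 180 0.1 [-28.0, -39.0, -44.0, 78.0, 6.0, -39.0]
10 270 0.012 [-24.0, -29.0, -45.0, 65.0, 6.0, 55.0]
10 270 0.1 [-28.0, -39.0, -44.0, 78.0, 6.0, 51.0]
20 0 0.012 [-29.0, -45.0, -57.0, 62.0, 13.0, 141.0]
20 0 0.1 None
20 90 0.012 [-29.0, -45.0, -57.0, 62.0, 13.0, -129.0]
20 90 0.1 None
20 180 0.012 [-29.0, -45.0, -57.0, 62.0, 13.0, -39.0]
20 180 0.1 None
20 270 0.012 [-29.0, -45.0, -57.0, 62.0, 13.0, 51.0]
20 270 0.1 None
28 0 0.012 None
28 0 0.1 None
28 90 0.012 None
28 90 0.1 None
28 180 0.012 None
28 180 0.1 None
28 270 0.012 None
28 270 0.1 None
```

Run:
```python
from h import *
import pickle
robot.set_gripper(0.)
robot.move_pose([.45,.1,.33],[180,0,12])
p=[.463,-.03,.26]
robot.move_pose(p,[180,0,12]); robot.pause(.3)
C=cam("wrist"); im=robot.grab_frame("wrist"); o=robot.observe(); print(o["tool_pos"],p,o["time"],-C[2].T@C[3],o["ft_force"])
cv2.imwrite("pics/w1.png",cv2.resize(im,(800,600),interpolation=cv2.INTER_CUBIC))
pickle.dump(C,open("w1.pkl","wb"))
```

```text
[ 0.46318825 -0.02935148  0.26046127] [0.463, -0.03, 0.26] 4.0833 [ 0.53470495 -0.01320857  0.33158215] [-0.11989473 -0.65597293  0.64825312]
```

View pics/w1.png

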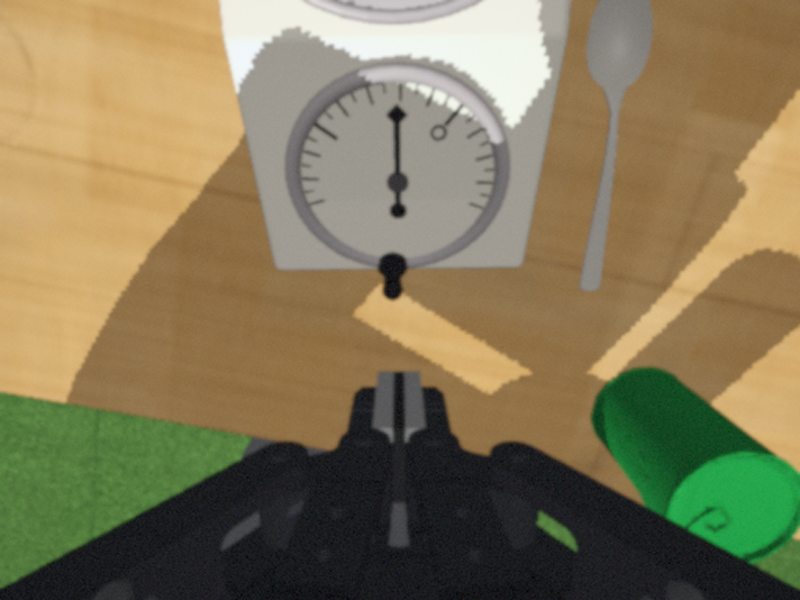

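The dial's hub is at (397,182), the pointer tip at (397,112), and the zero ring at (438,132) with its bar at about (455,115), so it stands clockwise of the pointer. The peg's top is at (392,290) and its foot at (392,265). The bezel spans 286–510 across and 57–267 down, and the spoon lies clear on the right.

Run:
```python
from h import *
import pickle
from scipy.optimize import least_squares
C=pickle.load(open("w1.pkl","rb"));k=.64
def res(v):
    s=Sc([v[0],v[1],v[4]],v[2]); a=v[3]; e=[]
    th=np.linspace(0,2*np.pi,180); E=np.array([proj(C,s.dialpt(t,.0605)) for t in th])/k
    e+= [E[:,0].min()-286,E[:,0].max()-510,E[:,1].min()-57,E[:,1].max()-267]
    pt=proj(C,s.dialpt(a+2.54,.058,.025))/k; e+=list(pt-[392,290])
    zm=proj(C,s.dialpt(a,.044,-.004))/k; hub=proj(C,s.d-.003*s.n)/k
    d=zm-hub; dm=np.array([455-397,115-182.]); e.append(40*(np.arctan2(*d)-np.arctan2(*dm)))
    return e
f=least_squares(res,[.524,-.019,.21,.6,.061],loss='soft_l1');print(f.x,np.degrees(f.x[2]),np.round(f.fun,1))
f2=least_squares(lambda v:res(np.r_[v,.061]),[.524,-.019,.21,.6],loss='soft_l1');print(f2.x,np.degrees(f2.x[2]),np.round(res(np.r_[f2.x,.061]),1))
s=Sc([f2.x[0],f2.x[1],.061],f2.x[2]);print("pegtop",s.dialpt(f2.x[3]+2.54,.058,.025),"pan",s.pt(.055,0,.13), "tip px",proj(C,s.dialpt(0,.044,-.004))/k)
```

```text
[ 0.52606855 -0.01658431  0.53367001  1.03765704  0.06234275] 30.577039012348024 [-0.2 -0.1  0.1 -0.2  0.3  0.  -1.2]
[ 0.52608089 -0.01658954  0.5506818   1.05680774] 31.55174293426277 [ 0.4 -0.9  0.5 -0.4  0.3 -0.5 -1.2]
pegtop [ 0.46353953 -0.02506897  0.0586172 ] pan [0.6428279  0.05509822 0.13      ] tip px [372.98706756  97.94730944]
```

Run:
```python
from h import *
import pickle
from scipy.optimize import least_squares
C=pickle.load(open("w1.pkl","rb"));k=.64
def res(v):
    s=Sc([v[0],v[1],.061],v[2]); a=v[3]; e=[]
    th=np.linspace(0,2*np.pi,180); E=np.array([proj(C,s.dialpt(t,.0605)) for t in th])/k
    e+= [E[:,0].min()-286,E[:,0].max()-510,E[:,1].min()-57,E[:,1].max()-267]
    e+=list(proj(C,s.dialpt(a+2.54,.058,.025))/k-[392,290])
    e+=list(proj(C,s.dialpt(0,.044,-.004))/k-[397,112])
    hub=proj(C,s.d-.004*s.n)/k
    for uv in((455,115),):
        d=proj(C,s.dialpt(a,.044,-.004))/k-hub; dm=np.array(uv)-[397,182.]; e.append(60*(np.arctan2(*d)-np.arctan2(*dm)))
    for y,u in((.08,278),(-.08,520)): e.append(proj(C,s.pt(-.135,y,.022))[0]/k-u)
    return e
f=least_squares(res,[.524,-.019,.21,.7],loss='soft_l1');print(f.x,np.degrees(f.x[2]),np.round(res(f.x),1))
s=Sc([f.x[0],f.x[1],.061],f.x[2]);pickle.dump((s,f.x[3]),open("s.pkl","wb"))
print("pegtop",s.dialpt(f.x[3]+2.54,.058,.025),"end",s.dialpt(2.54,.058,.025),"pan",s.pt(.055,0,.13))
# finger half width at tip: from image edges (378..420 at row 400)
o=robot.observe();
for u in(378,420): print(plane(C,u*k,375*k,o["tool_pos"][2]-TR)-o["tool_pos"])
```

```text
[ 0.52445506 -0.01549001  0.22261947  0.67616606] 12.75515632618154 [ -0.8   0.6   5.1  -0.4   0.    0.5   0.  -16.2  -0.1  -1.1   1.3]
pegtop [ 0.46224546 -0.0251419   0.05592002] end [ 0.47907705 -0.0594183   0.06062485] pan [0.65807424 0.01475757 0.13      ]
[ 0.00483272  0.00853888 -0.0726    ]
[ 0.0076963  -0.00487849 -0.0726    ]
```

```bash
cat >> h.py <<'E'
import pickle
def push_pose(s,a,gap=.013,lift=0.):
    """TCP pose with the shut fingers just anticlockwise-driving the peg at dial angle a (fingers on its left)."""
    g=a+2.54; t=-np.sin(g)*s.up-np.cos(g)*s.left   # clockwise tangent (leftward at the bottom)
    t=np.array([t[0],t[1],0]); t/=np.linalg.norm(t)
    p=s.dialpt(g,.058,.018)+gap*t+[0,0,-.009+TR+lift]
    yaw=np.degrees(np.arctan2(t[1],t[0]))-90
    return p,[180,0,yaw]
E
python3 - <<'E'
from h import *
s,a0=pickle.load(open("s.pkl","rb"))
def go(a,gap,lift=0,vel=.05,guard=None):
    p,r=push_pose(s,a,gap,lift); return robot.line_to(p,vel=vel,rotation=r,guard=guard)
print(push_pose(s,a0),push_pose(s,0))
go(a0,.03,.06,.15); print(go(a0,.03,0,.08,guard=6)); print(robot.observe()["ft_force"])
for a in np.linspace(a0,.12,6):
    print(go(a,.013,0,.03,guard=8),robot.observe()["ft_force"].round(2))
robot.pause(.2)
C=cam("wrist"); im=robot.grab_frame("wrist"); print(robot.observe()["time"])
pickle.dump(C,open("w2.pkl","wb")); cv2.imwrite("pics/w2.png",cv2.resize(im,(800,600),interpolation=cv2.INTER_CUBIC))
E
```

```text
(array([ 0.46342127, -0.01157571,  0.11333938]), [180, 0, np.float64(8.981008747850296)]) (array([ 0.47325558, -0.04933757,  0.11804422]), [180, 0, np.float64(43.9761990319021)])
False
[ 0.34352462 -0.30956106 -0.75446899]
False [-0.43 -0.83 -0.13]
False [-0.01 -0.07 -0.05]
False [-0.15 -0.47 -0.23]
False [-0.9  -0.16 -0.6 ]
False [-0.14  0.49 -0.08]
False [-0.29 -0.12  0.69]
8.5583
```

View pics/w2.png

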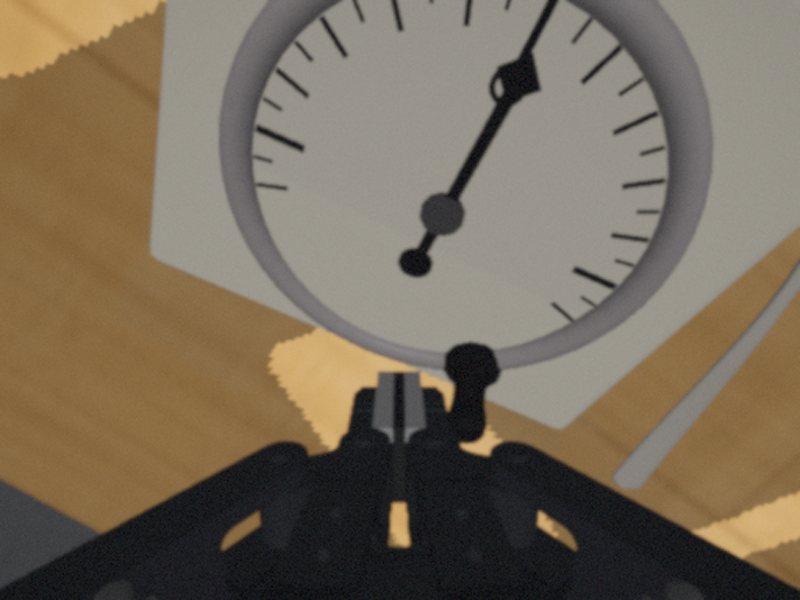

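The zero bar, at about (545,15), and its ring, at about (505,88), now lie almost under the pointer diamond at (518,76). The hub is at (442,213) and the peg at (470,365)–(467,430), right beside the finger. I'll compute the exact angle allowing for parallax.

Run:
```python
from h import *
s,a0=pickle.load(open("s.pkl","rb")); C=pickle.load(open("w2.pkl","rb"));k=.64
for h in(0,-.004,-.008): print(h,proj(C,s.d+h*s.n)/k, proj(C,s.dialpt(0,.044,h))/k)
def onplane(u,v,h):
    o,d=ray(C,u*k,v*k); P=o+d*((s.d+h*s.n-o)@s.n)/(d@s.n); w=P-s.d; return np.arctan2(-(w@s.left),w@s.up), np.hypot(w@s.left,w@s.up), w@s.up,-(w@s.left)
for h in(-.002,-.005,-.008):
  print(h,"bar",onplane(540,27,h),onplane(553,0,h),"ring",onplane(505,88,h),"\n ptr",onplane(518,76,h),"hub",onplane(442,213,h))
print("peg",onplane(467,430,.025), "foot",onplane(472,362,.001))
```

```text
0 [444.97615328 215.09497261] [543.01599398  43.44091843]
-0.004 [446.88158682 207.13373645] [542.65498953  37.98508797]
-0.008 [448.70374641 199.52139345] [542.31513251  32.83937634]
-0.002 bar (np.float64(-0.03982264482767469), np.float64(0.045823157256288854), np.float64(0.0457868278901982), np.float64(-0.0018243170469921174)) (np.float64(-0.04248905667357974), np.float64(0.05057464499066692), np.float64(0.05052900015079399), np.float64(-0.0021482224496199454)) ring (np.float64(-0.062004546935112176), np.float64(0.03318204859762061), np.float64(0.03311828377844322), np.float64(-0.002056119817851254)) 
 ptr (np.float64(-0.024084180228367842), np.float64(0.03634458368354787), np.float64(0.036334043396287916), np.float64(-0.0008752448840641039)) hub (np.float64(-2.5707827621657984), np.float64(0.0012191646354832732), np.float64(-0.001025882731110612), np.float64(-0.0006587313795638508))
-0.005 bar (np.float64(-0.031382230720178574), np.float64(0.04526850892590417), np.float64(0.04524621953642402), np.float64(-0.0014203936202288308)) (np.float64(-0.03496599231642221), np.float64(0.050
[... 820 characters left out ...]
oat64(-0.040203318511692884), np.float64(0.03137177943618247), np.float64(0.031346429640360114), np.float64(-0.0012609099073423412)) 
 ptr (np.float64(-0.00045076590618526994), np.float64(0.034737502905088556), np.float64(0.034737499375933706), np.float64(-1.565848144535146e-05)) hub (np.float64(3.0959810030233164), np.float64(0.004663988462960104), np.float64(-0.004659137770345748), np.float64(0.00021265845753839753))
peg (np.float64(2.5238078804892883), np.float64(0.058940130637698464), np.float64(-0.04804584809570877), np.float64(0.034139939665339764)) foot (np.float64(2.5253983427538653), np.float64(0.055454118499631826), np.float64(-0.04525520756980916), np.float64(0.03204879789297403))
```

Dial is at about −0.02 rad, which puts zero under the pointer within about 1 mm. I'll back off, move over the pan, and press it with guarded contact.

Run:
```python
from h import *
s,a0=pickle.load(open("s.pkl","rb"))
p,r=push_pose(s,.12,.03); robot.line_to(p,vel=.08)
p[2]=.26; robot.line_to(p,vel=.2); robot.pause(.3)
yaw=np.degrees(s.yaw)+90
P=s.pt(.05,0,.13); robot.line_to([P[0],P[1],.26],vel=.15,rotation=[180,0,yaw])
robot.line_to([P[0],P[1],.13+TR+.012],vel=.1); robot.pause(.3)
def F(n=20):
    v=[]
    for _ in range(n): robot.pause(.02); o=robot.observe(); v.append(np.r_[o["ft_force"][2],o["tool_pos"][2]])
    return np.mean(v,0)
f0=F(); print("free",f0)
hit=robot.line_to([P[0],P[1],.13+TR-.012],vel=.015,guard=3.)
f1=F(); fz=f1[0]-f0[0]; tr=(abs(fz)-.25)/545
print(hit,f1,"travel by force",tr,"by height",.13+TR-f1[1],robot.observe()["time"])
tz=f1[1]+tr; print("pan z",tz-TR)
if hit and abs(tz-TR-.13)<.008:
    robot.line_to([P[0],P[1],tz-.0165],vel=.015)
    f2=F(5); tr2=(abs(f2[0]-f0[0])-.25)/545; print(f2,"travel",tr2,tz-f2[1])
    ims=[robot.grab_frame(n) for n in("side","top")]
    C=cam("side"); u,v=proj(C,s.d).astype(int); c1=ims[0][v-35:v+35,u-45:u+45]
    C=cam("top"); u,v=proj(C,s.d).astype(int); c2=ims[1][v-35:v+35,u-45:u+45]
    cv2.imwrite("pics/press.png",np.hstack([cv2.resize(c,(400,311),interpolation=cv2.INTER_CUBIC) for c in(c1,c2)]))
    print(robot.observe()["time"])
```

```text
free [0.0033564  0.21481096]
True [2.75075959 0.19791002] travel by force 0.004582391189786112 by height 0.0046899783259164995 14.1917
pan z 0.12989241286386963
[8.49728797 0.18662864] travel 0.015126479952961333 0.015863775454364182
15.3
```

View pics/press.png

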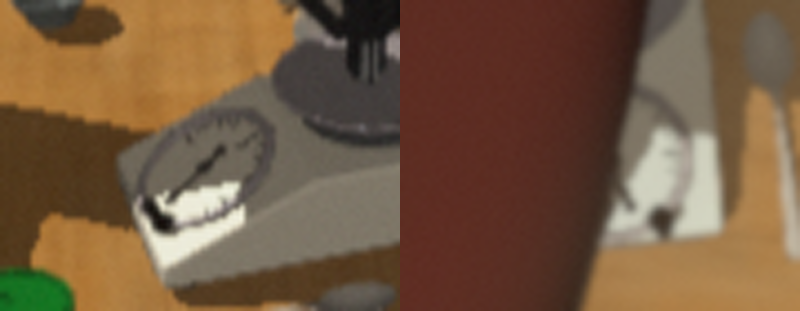

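The side crop (left) shows the pointer turned down towards the peg side, just short of the bottom. Force and height agree at about 15.5 mm of travel, so there are 2.4 mm left to press.

Run:
```python
from h import *
s,a0=pickle.load(open("s.pkl","rb")); P=s.pt(.05,0,.13); tz=.1299+TR
o=lambda:robot.observe()
robot.line_to([P[0],P[1],tz-.0183],vel=.012)
for i in range(3):
    robot.pause(.1); z=o()["tool_pos"][2]; print(tz-z,o()["ft_force"][2])
e=.0179-(tz-z)
if abs(e)>.0003: robot.line_to([P[0],P[1],tz-.0183-e],vel=.01)
for i in range(5):
    robot.pause(.2); ob=o(); print(tz-ob["tool_pos"][2],(ob["ft_force"][2]-.25)/545)
robot.line_to([P[0],P[1],tz+.003],vel=.03); robot.line_to([P[0],P[1],.26],vel=.1)
robot.line_to([.463,-.03,.26],vel=.15,rotation=[180,0,12]); robot.pause(.3)
im=robot.grab_frame("wrist"); print(o()["time"],o()["ft_force"])
cv2.imwrite("pics/w3.png",cv2.resize(im,(800,600),interpolation=cv2.INTER_CUBIC))
```

```text
0.017503005520324855 10.339283947098906
0.017505947389684945 10.086385320870146
0.01750843082247397 9.94744645019893
0.017853188797294722 0.016552666091483575
0.017865173060599787 0.01670347766923756
0.017878389447428394 0.018950981625257646
0.01787982040460112 0.018529453303233814
0.01786912331061949 0.01745594851217479
20.8 [-0.76864338  0.30303616  0.63728147]
```

View pics/w3.png

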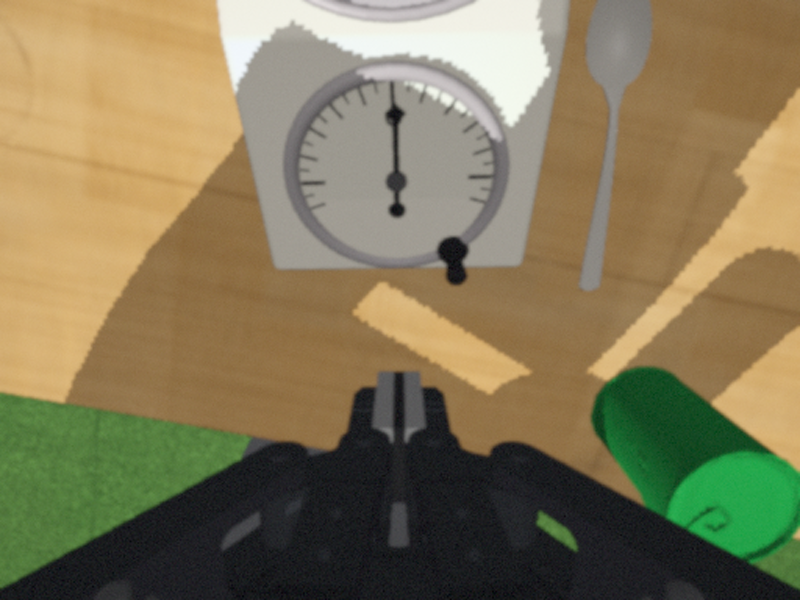

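The pointer at (395,113) is back on the zero bar at (392,90). The scale and spoon have not moved, and the arm is clear of everything.

```bash
python3 -c "
from plant import robot
print(robot.job_done())"
```

```text
the job is handed in; nothing more can be done
None
```

I turned the dial back to zero (about 1 mm off), pressed the pan to about 17.9 mm (the one-kilogram mark) and held it for about 1 s, then let it up with the pointer back on zero; the job is handed in at about 21 s, with no verdict shown.

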